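# Gauge the depth of the moisture tester's well

## Task

Measure how deep the moisture tester's well is: take the depth gauge out of its wooden stand and lower its rod into the well, letting the rim push the gauge's stiff sliding collar up, until the rod truly stands on the well's bottom. Hold it pressed down on the bottom with about 12 N for two seconds, pressing gently (never more than 22 N on the tester), then let go and leave the gauge standing upright in the well, foot on the bottom and collar on the rim. Leave the other things on the table where they are.

Things in the scene. Friction and masses are not known exactly. Their poses are not given: they have to be found in the camera images.
- gauge: The depth gauge, loose, 200 to 280 g with its collar: a plain steel rod 12 mm in diameter, its foot tapered over the last 5 mm to a 6 mm flat, then a dark hand guard (a disc) and a round ribbed grip. Origin at the centre of the foot's flat; z runs up the rod: rod 0 to 95 mm, guard 95 to 100, grip 100 to 150. Its yaw does not matter. It starts standing in the stand, foot 10 mm above the table.
- gauge_foot (a point): Centre of the flat foot of the gauge's rod (same point as the gauge's origin).
- gauge_grip (a point): Centre of the gauge's grip, 123 mm above the foot along the rod. The grip is 26 mm across and 50 mm long (27 mm above this point, 23 below); the guard under it is 46 mm across and 5 mm thick, so fingertips reaching more than 23 mm below this point would land on it.
- collar (a joint): How far (m) the brass collar has been pushed up the rod. It is 34 mm in diameter and 12 mm high; at 0 its underside is 28 mm above the foot, at 0.055 (its end) 83 mm. It starts between 0 and 0.006. It slides stiffly: about 4 N moves it, and it stays where it is left, so the rim must push it up; the gauge's own weight does not suffice.
- collar_under (a point): Centre of the collar's underside, on the rod's axis.
- tester: The bench moisture tester, fixed to the table: a white case (165 x 110 mm, its top 60 mm above the table) on a green base, with a square aluminium block, 60 x 60 mm and 80 mm high, at its front end. A blind well goes down in the middle of the block's top. Origin on the table under the well's axis; the case extends along +x from there, up to 205 mm.
- well_rim (a point): Centre of the mouth of the well, level with the flat top of the block, 80 mm above the table. The well is round and vertical, 14 mm in diameter with a 2 mm chamfer at the mouth. Its flat, hard steel bottom is set anew each time, somewhere 36 to 68 mm below the rim: the depth is not told and must be felt.
- stand: The gauge's stand, fixed: a light wooden block 70 x 70 x 35 mm with a round socket in the middle of its top, 13 mm in diameter and 25 mm deep, where the gauge stands at the start. Origin at the centre of its underside.
- pan: Bystander: an empty black sample pan, 150 mm across, 25 mm high. Leave it. Origin under its centre.
- pan_stack: Bystander: a stack of black sample pans, 150 mm across, 62 mm high. Leave it. Origin under its centre.
- dish: Bystander: a white dish, 120 mm across, 22 mm high. Leave it. Origin under its centre.
- loupe: Bystander: a black loupe, 40 mm across, 37 mm high. Leave it. Origin under its centre.
- brush: Bystander: a small brush lying on the table. Leave it.
- weight: Bystander: a brass weight, 32 mm across, 30 mm high. Leave it. Origin under its centre.

How it is judged:
On the way, in this order (a step that is already met when the one before it is completed fails the run):
1. the rod's foot is at least 10 mm down in the well, the rod upright (horizontal distance between gauge_foot and well_rim below 0.004 m and z of gauge_foot in the frame of well_rim below -0.01 m and angle between gauge's own z axis and vertical below 0.1 rad), for 0.1 s.
2. the rod is held pressed on the well's bottom with 5 to 16 N for 1.5 s, at rest (contact force between gauge and well_floor_c0 between 5 and 16 N and linear speed of gauge below 0.005 m/s and angle between gauge's own z axis and vertical below 0.1 rad), for 1.5 s.
At the end, for the whole second after the job is handed in: The gauge stands released and at rest in the well, within 0.1 rad of upright, its foot within 4 mm of the well's axis and within 2 mm of the well's bottom, the collar's underside within 3 mm of the rim's height (distance between gauge_foot and well_floor_c0 below 0.007 m and horizontal distance between gauge_foot and well_rim below 0.004 m and angle between gauge's own z axis and vertical below 0.1 rad and z of collar_under in the frame of well_rim between -0.003 and 0.003 m and linear speed of gauge below 0.01 m/s); the robot touches nothing.
It fails at once if the gauge bears on the tester (bottom, rim or walls) with more than 22 N (contact force between gauge and tester above 22 N).
It fails at once if a bystander is moved by more than 30 mm (distance of any of pan, pan_stack, dish, loupe, brush, weight from where it was at the start of the episode above 0.03 m).
It also fails if it takes over 69 s, if anything falls off the work surface, if the arm or the gripper's body presses on something with over 40 N, if the wrist force passes 120 N, or if a joint passes its speed limit or range.

## Robot

A 6-joint arm with a two-finger parallel gripper is mounted at the origin on the work surface. World frame = base frame: x ahead of the robot, y to its left, z up, the work surface at z = 0. Lengths are in m, angles in rad, forces in N, time in s.
With the tool pointing down it reaches from about 0.3 to 1 m from the base axis. Payload 5.1 kg.
Tool frame: the origin (TCP) lies at the very end of the fingers, on their centre line; the grasp point (between the pads) lies 19 mm behind it (arm.hold_point_z is the distance from the TCP to the grasp point, in m); z points along the fingers, y is the line along which they close (so a half turn about z gives the same grasp; the last joint's range is limited). The gripper opens to 95 mm and grips with 3 to 60 N. Pads are 20 mm wide; open, the fingers measure 119 mm over their backs; the gripper's body (75 mm by 180 mm) begins 59 mm behind the grasp point.
Start: joints at [-1.281, 0.124, 1.65, -0, 1.367, -0.083], TCP at [0.237, -0.605, 0.215] pointing down, gripper open.
Joint ranges: [-2.61, 2.61], [-1.02, 2.33], [0.03, 2.71], [-1.35, 4.49], [0.32, 2.68], [-2.91, 2.91]. Speed limits (rad/s): [2.57, 2.57, 3.14, 3.14, 3.14, 3.14].

## Interface

Orientations are given as [roll, pitch, yaw] about the fixed x, y, z axes, in that order (R = Rz(yaw) Ry(pitch) Rx(roll)).
In Python, from plant import arm gives the robot as it stands.
- The arm moves only by the shell command python3 -m crank 'ROWS' [FORCE]. ROWS is a JSON object of lists of equal length, an entry for each row: "delta_rot": the turn, a rotation vector about the tool's x, y, z in rad, a list of three; "slide": the shift along the tool's x, y, z in m, a list of three; "claw": the closure, from -1 (fully open) to 1 (shut), so that 0 is half open. In form: {"delta_rot": [[ax, ay, az], ...], "slide": [[dx, dy, dz], ...], "claw": [claw, ...]}. A call has 1 to 5 rows; each row is the pose to reach, as a shift and turn from the pose commanded when the call began, along the tool's axes at that moment; what a row does not reach only later rows make up. A row lasts 1/10 s, in which the tool goes at most 50 mm and 8.59 degrees, less where a joint would pass 70% of its speed; a pose out of reach is approached as far as the arm can. A call with a gripper value outside its range is refused whole. The fingers move at their own pace and stop on an object; FORCE is the grip in N (left out, the last holds). Time passes only in rows, so rows that repeat a pose let the fingers close. It gives the time, the measured TCP pose, the force, the opening and the grip force at its end, in the units of the state.
- arm.state(): the state, without advancing time (a new reading comes with each control period).
- arm.capture(name): name is "scene" or "top" or "wrist"; returns a dict with "pixels" (420x560x3 uint8, red, green, blue), "mtx" (3x3 intrinsics, pixels), "xyz" and "rotation" of the camera in the world. Camera axes: x right, y up, looking along -z (the intrinsics and any distortion apply to the point x, -y, -z); pixel columns grow to the right and rows downward; lengths in m; the calibration is good to about 2 mm. A picture is of the moment at which its call begins. There is no depth.
- arm.close_job(): hands the job in; it is judged then, once.
The state is a dict: "t": time; "qpos": joint angles; "qvel": joint speeds; "joint_torque": joint torques, N m; "position": TCP position; "tool_rot": TCP orientation; "contact_force": force on the tool from outside, world axes, zero at the start; "ft_torque": the same for the moment, N m; "width": finger opening in m; "grip_force": force on a finger pad.
Only numpy, scipy, OpenCV 4.12 (cv2) and the standard library are available. Lean on these libraries where they do the work, as an engineer would, in place of code of your own. Each camera call takes 0.05 s, during which the arm holds its last target. There are 200 camera calls.

## Working session

There is one attempt and no reset: what is moved stays moved. The work goes in short steps, Python scripts to look and compute and a shell command to move; the robot and the scene stay as the last step left them, time stands still between calls to the robot, and variables do not carry over. Pictures are saved under pics/ and viewed, at most 10 in all, crops included, and the job is handed in when it is done.

```bash
mkdir -p pics; cat > h.py <<'E'
import numpy as np, cv2
from plant import arm
def ray(c,u,v):
    K=np.array(c['mtx']);d=np.linalg.inv(K)@[u,v,1];d=np.array([d[0],-d[1],-d[2]])
    return np.array(c['xyz']),np.array(c['rotation']).reshape(3,3)@d
def atz(c,u,v,z):
    p,d=ray(c,u,v);return p+d*(z-p[2])/d[2]
def save(c,n): cv2.imwrite('pics/'+n+'.png',np.array(c['pixels'])[:,:,::-1])
def load(n): return np.load('pics/'+n+'.npy',allow_pickle=True).item()
def snap(cam,n):
    c=arm.capture(cam);save(c,n);np.save('pics/'+n+'.npy',c,allow_pickle=True);return c
E
python3 - <<'E'
from h import *
for n in('scene','top'):
    c=snap(n,n+'1');print(n,c['xyz'],np.array(c['rotation']).tolist(),c['mtx'],[k for k in c])
s=arm.state();print(s['tool_rot'],s['contact_force'],s['t'])
E
```

```text
scene [ 1.29786305 -0.13607716  1.13368469] [0.6685584414151953, -0.0005232984746783576, 1.4129977294581944] [[510.49667202   0.         279.33715947]
 [  0.         510.49667202 215.82077713]
 [  0.           0.           1.        ]] ['pixels', 'mtx', 'xyz', 'rotation']
top [0.26762969 0.00927718 1.7625953 ] [0.12428559209204315, -0.004450952701129829, -1.5639950423480917] [[525.17807428   0.         284.66821209]
 [  0.         525.17807428 212.91626063]
 [  0.           0.           1.        ]] ['pixels', 'mtx', 'xyz', 'rotation']
[-3.13968953e+00 -1.63905729e-04  3.72800659e-01] [ 0.78635537 -0.06925665  0.13417968] 0.1
```

View pics/top1.png

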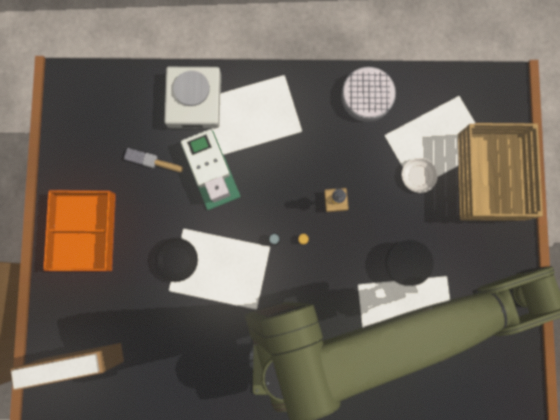

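View pics/scene1.png

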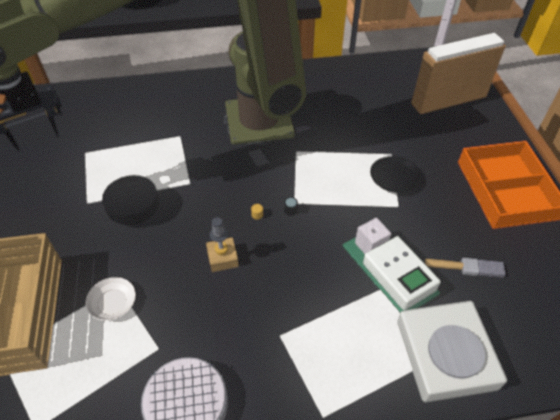

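Top view: stand at (337,200), gauge grip near (340,194), tester's block and well near (216,188). Scene view: gauge grip (218,228), stand (222,255), well (374,230). Next I'll measure these positions.

```bash
cat >> h.py <<'E'
from scipy.spatial.transform import Rotation as R
def ray(c,u,v):
    K=np.array(c['mtx']);d=np.linalg.inv(K)@[u,v,1];d=np.array([d[0],-d[1],-d[2]])
    return np.array(c['xyz']),R.from_euler('xyz',c['rotation']).apply(d)
def proj(c,p):
    q=R.from_euler('xyz',c['rotation']).inv().apply(np.array(p)-c['xyz']);K=np.array(c['mtx'])
    return K[0,0]*q[0]/-q[2]+K[0,2],K[1,1]*-q[1]/-q[2]+K[1,2]
E
python3 - <<'E'
from h import *
t,s=load('top1'),load('scene1')
print('well',atz(t,216,188,.08),atz(s,374,230,.08))
print('stand',atz(t,337,200,.035),atz(s,222,247,.035)); print('grip',atz(t,340,193,.16),atz(s,218,221,.16))
def crop(c,u,v,w=35): return cv2.resize(np.array(c['pixels'])[v-w:v+w,u-w:u+w,::-1],(400,400),interpolation=cv2.INTER_CUBIC)
cv2.imwrite('pics/crops.png',cv2.resize(np.vstack([np.hstack([crop(t,216,188),crop(t,338,196)]),np.hstack([crop(s,374,235),crop(s,220,240)])]),(600,600)))
E
```

```text
well [0.55775193 0.22667435 0.08      ] [0.56010174 0.22861606 0.08      ]
stand [ 0.52809124 -0.170747    0.035     ] [ 0.52002093 -0.16361729  0.035     ]
grip [ 0.53119151 -0.16712107  0.16      ] [ 0.53091133 -0.16327215  0.16      ]
```

View pics/crops.png

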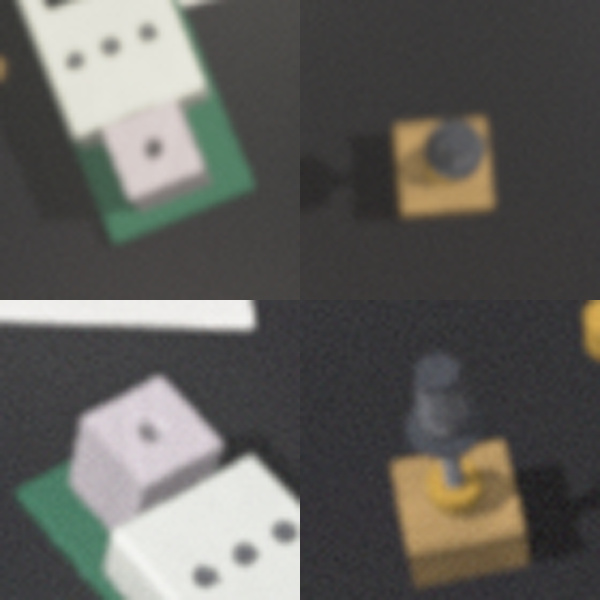

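```bash
python3 -c "
from h import *
t,s=load('top1'),load('scene1')
print('well',atz(t,216.7,187.3,.08),atz(s,373.5,230.8,.08));print('stand',atz(t,336.6,199.7,.035),atz(s,221.6,251,.035)); print('grip',atz(t,339.2,195.5,.16),atz(s,217.2,220.6,.16))"
python3 -m crank '{"delta_rot":[[0,0,0],[0,0,0],[0,0,0],[0,0,0],[0,0,0]],"slide":[[0.04,-0.025,-0.01],[0.08,-0.055,-0.02],[0.12,-0.082,-0.04],[0.16,-0.11,-0.05],[0.2,-0.14,-0.06]],"claw":[-1,-1,-1,-1,-1]}'
```

```text
well [0.5600728  0.22445604 0.08      ] [0.56238694 0.22665204 0.08      ]
stand [ 0.52909035 -0.1694212   0.035     ] [ 0.53248616 -0.16576261  0.035     ]
grip [ 0.52335142 -0.16459933  0.16      ] [ 0.52938975 -0.1650762   0.16      ]
t: 0.6
position: [0.3706, -0.4038, 0.2742]
tool_rot: [3.141, -0.0, 0.372]
contact_force: [2.1, -0.3, -0.6]
width: 0.0952
grip_force: 0.0
```

```bash
python3 -m crank '{"delta_rot":[[0,0,0],[0,0,0],[0,0,0],[0,0,0],[0,0,0]],"slide":[[0.04,-0.028,0],[0.08,-0.056,0],[0.12,-0.084,0],[0.16,-0.112,0],[0.195,-0.137,0]],"claw":[-1,-1,-1,-1,-1]}' >/dev/null
python3 -m crank '{"delta_rot":[[0,0,0],[0,0,0],[0,0,0]],"slide":[[0.025,-0.018,0],[0.025,-0.018,0],[0.025,-0.018,0]],"claw":[-1,-1,-1]}'
python3 - <<'E'
from h import *
c=snap('wrist','w1');s=arm.state();print(c['xyz'],c['rotation'],s['position'],s['tool_rot'],s['contact_force'])
print(proj(c,[.529,-.1665,.16]))
E
```

```text
t: 1.4
position: [0.5182, -0.1806, 0.2733]
tool_rot: [-3.141, 0.001, 0.374]
contact_force: [1.1, -0.1, 0.0]
width: 0.095
grip_force: 0.0
[ 0.58714602 -0.15259855  0.44420107] [-2.70331984e-01  7.95109789e-04 -1.19577328e+00] [ 0.51793479 -0.18128099  0.27343757] [-3.14138012e+00  9.24367509e-04  3.72832461e-01] [-0.71105777 -0.07185867 -1.07292045]
(np.float64(271.1080526062052), np.float64(188.73854079737626))
```

View pics/w1.png

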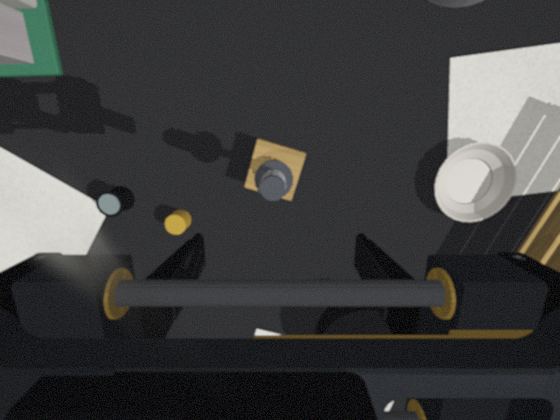

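Grip top appears at (272,188), against (271,189) predicted: the gauge position is confirmed to within about 1 mm. Descending.

```bash
python3 -c "
from h import *
c=load('w1');print(atz(c,272,188,.16))"
python3 -m crank '{"delta_rot":[[0,0,0],[0,0,0],[0,0,0],[0,0,0],[0,0,0]],"slide":[[0.0155,-0.0095,0],[0.0155,-0.0095,0.04],[0.0155,-0.0095,0.08],[0.0155,-0.0095,0.12],[0.0155,-0.0095,0.152]],"claw":[-1,-1,-1,-1,-1]}' >/dev/null
python3 -m crank '{"delta_rot":[[0,0,0],[0,0,0],[0,0,0]],"slide":[[0,0,0],[0,0,0],[0,0,0]],"claw":[-1,-1,-1]}'
python3 -c "
from h import *
s=arm.state();print(s['contact_force'],s['position'])"
```

```text
[ 0.53002754 -0.16705841  0.16      ]
t: 2.25
position: [0.5307, -0.1678, 0.1246]
tool_rot: [3.139, -0.003, 0.372]
contact_force: [0.3, -0.6, 1.2]
width: 0.0949
grip_force: 0.0
[ 0.2910205  -0.56117001  1.16810091] [ 0.53069584 -0.16779903  0.12464794]
```

```bash

python3 -m crank '{"delta_rot":[[0,0,0],[0,0,0],[0,0,0],[0,0,0],[0,0,0]],"slide":[[0,0,0.004],[0,0,0.004],[0,0,0.004],[0,0,0.004],[0,0,0.004]],"claw":[-1,-1,0.3,0.6,0.6]}' 40
python3 -m crank '{"delta_rot":[[0,0,0],[0,0,0],[0,0,0],[0,0,0],[0,0,0]],"slide":[[0,0,0],[0,0,0],[0,0,0],[0,0,0],[0,0,0]],"claw":[1,1,1,1,1]}' 40
python3 -m crank '{"delta_rot":[[0,0,0],[0,0,0],[0,0,0],[0,0,0],[0,0,0]],"slide":[[0,0,-0.01],[0,0,-0.02],[0,0,-0.04],[0,0,-0.07],[0,0,-0.1]],"claw":[1,1,1,1,1]}' 40
python3 -m crank '{"delta_rot":[[0,0,0],[0,0,0],[0,0,0]],"slide":[[0,0,0],[0,0,0],[0,0,0]],"claw":[1,1,1]}'
python3 - <<'E'
from h import *
s=arm.state();print(s['contact_force'],s['position'],s['tool_rot'],s['qpos'])
E
```

```text
t: 2.75
position: [0.5294, -0.1664, 0.1181]
tool_rot: [3.141, -0.0, 0.373]
contact_force: [-1.2, 0.6, -0.5]
width: 0.0768
grip_force: 0.0
t: 3.25
position: [0.5293, -0.1665, 0.1179]
tool_rot: [-3.142, 0.0, 0.373]
contact_force: [-0.1, 1.0, -0.1]
width: 0.0366
grip_force: 0.0
t: 3.75
position: [0.5288, -0.1662, 0.2189]
tool_rot: [-3.141, 0.001, 0.373]
contact_force: [0.2, -0.4, -2.4]
width: 0.0253
grip_force: 39.9
t: 4.05
position: [0.5283, -0.166, 0.2158]
tool_rot: [-3.139, 0.002, 0.373]
contact_force: [0.2, -0.3, -2.6]
width: 0.0256
grip_force: 39.9
[ 0.17798712 -0.27602163 -2.5500491 ] [ 0.52826628 -0.16601476  0.2157669 ] [-3.13922137e+00  2.38754109e-03  3.72816935e-01] [-4.01452765e-01 -8.76890270e-02  1.86282846e+00  2.64915863e-05
  1.36981814e+00  7.96524126e-01]
```

```bash

python3 -m crank '{"delta_rot":[[0,0,0],[0,0,0],[0,0,0],[0,0,0],[0,0,0]],"slide":[[0.01,-0.02,-0.015],[0.026,-0.053,-0.03],[0.043,-0.088,-0.045],[0.06,-0.123,-0.06],[0.077,-0.158,-0.06]],"claw":[1,1,1,1,1]}' >/dev/null
python3 -m crank '{"delta_rot":[[0,0,0],[0,0,0],[0,0,0],[0,0,0],[0,0,0]],"slide":[[0.017,-0.035,0],[0.034,-0.07,0],[0.051,-0.105,0],[0.068,-0.14,0],[0.08,-0.165,0]],"claw":[1,1,1,1,1]}' > /dev/null
python3 -m crank '{"delta_rot":[[0,0,0],[0,0,0],[0,0,0],[0,0,0],[0,0,0]],"slide":[[0.01,-0.02,0],[0.016,-0.03,0],[0.016,-0.03,0],[0.016,-0.03,0],[0.016,-0.03,0]],"claw":[1,1,1,1,1]}' 
python3 - <<'E'
from h import *
s=arm.state();print(s['contact_force'],s['position'],s['tool_rot'],s['qpos'][5],s['width'])
p=s['position'];A=[p[0],p[1],p[2]+.019]
cs=[snap('wrist','w2'),snap('scene','s2'),snap('top','t2')]
def crop(c,q,w):
    u,v=[int(min(max(a,w),m-w)) for a,m in zip(proj(c,q),(560,420))];print(u-w,v-w)
    return cv2.resize(np.array(c['pixels'])[v-w:v+w,u-w:u+w,::-1],(400,400),interpolation=cv2.INTER_CUBIC)
cv2.imwrite('pics/c2.png',np.hstack([crop(cs[0],[.561,.2255,.08],100),crop(cs[1],[p[0],p[1],.17],50)]))
for c in cs: print(c['xyz'],proj(c,[.561,.2255,.08]),proj(c,A))
E
```

```text
t: 5.55
position: [0.5619, 0.2241, 0.2775]
tool_rot: [3.141, 0.001, 0.372]
contact_force: [-0.4, 0.4, -2.5]
width: 0.0254
grip_force: 39.9
[-0.43630993  0.37308068 -2.46730357] [0.56186965 0.22414643 0.27746672] [3.14127225e+00 8.32511803e-04 3.71527629e-01] 1.4903576100761606 0.02536286773662815
178 87
327 158
[0.63078481 0.25205667 0.44838193] (np.float64(278.78704185517387), np.float64(187.26949242991697)) (np.float64(280.9086809039928), np.float64(261.92483555544914))
[ 1.29786305 -0.13607716  1.13368469] (np.float64(372.9202129723578), np.float64(230.4288336415846)) (np.float64(386.4003718233146), np.float64(173.0411470341023))
[0.26762969 0.00927718 1.7625953 ] (np.float64(216.3848632593621), np.float64(187.01597044665957)) (np.float64(207.3683690137249), np.float64(173.5300337163732))
```

View pics/c2.png

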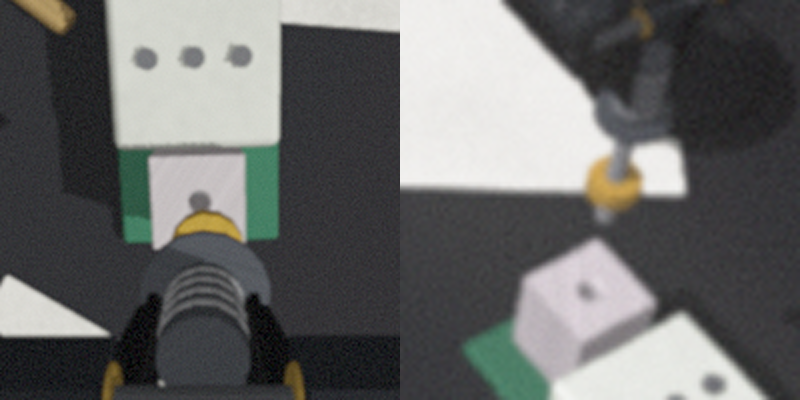

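```bash
python3 - <<'E'
from h import *
s=load('s2');w=load('w2');p=[.56187,.22415]
for z in (.11,.13,.14,.15,.16,.17,.19,.21,.24,.27,.296): print(z,np.round(proj(s,[*p,z]),1),np.round(proj(w,[*p,z]),1))
def crop(c,u,v,w,h): return cv2.resize(np.array(c['pixels'])[v-h:v+h,u-w:u+w,::-1],None,fx=6,fy=6,interpolation=cv2.INTER_CUBIC)
cv2.imwrite('pics/c3.png',np.hstack([crop(s,385,195,30,40),crop(w,278,240,60,50)[:480]] if 0 else [crop(s,385,190,30,45),crop(w,278,235,35,45)]))
E
```

```text
0.11 [374.2 223.7] [280.1 192. ]
0.13 [375.4 218.8] [280.1 195.8]
0.14 [376.  216.3] [280.1 197.9]
0.15 [376.6 213.8] [280.2 200.1]
0.16 [377.2 211.3] [280.2 202.5]
0.17 [377.8 208.7] [280.2 205. ]
0.19 [379.1 203.4] [280.3 210.6]
0.21 [380.4 198. ] [280.4 217. ]
0.24 [382.4 189.7] [280.5 228.7]
0.27 [384.5 181. ] [280.7 244. ]
0.296 [386.4 173.2] [280.9 261.6]
```

View pics/c3.png

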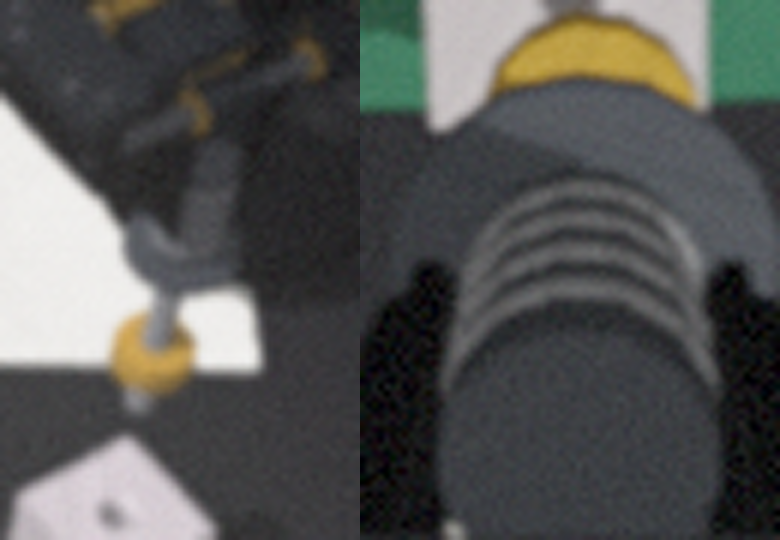

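The wrist view shows the well at (278,187.5), about 2 mm off the tool axis, and the gauge leaning about 1.5° about tool x. I'll correct the lean and descend to just above the rim.

```bash

python3 -m crank '{"delta_rot":[[0.025,0,0],[0.025,0,0],[0.025,0,0],[0.025,0,0],[0.025,0,0]],"slide":[[0,0,0.01],[0,0,0.03],[0,0,0.05],[0,0,0.065],[0,0,0.065]],"claw":[1,1,1,1,1]}' >/dev/null
python3 -m crank '{"delta_rot":[[0,0,0],[0,0,0],[0,0,0]],"slide":[[0,0,0],[0,0,0],[0,0,0]],"claw":[1,1,1]}' 
python3 - <<'E'
from h import *
s=arm.state();print(s['contact_force'],s['position'],s['tool_rot'],s['qpos'][5],s['width'])
p=s['position']
cs=[snap('wrist','w3'),snap('scene','s3'),snap('top','t3')]
def crop(c,u,v,w,h): print(u-w,v-h);return cv2.resize(np.array(c['pixels'])[v-h:v+h,u-w:u+w,::-1],None,fx=6,fy=6,interpolation=cv2.INTER_CUBIC)
cv2.imwrite('pics/c4.png',np.hstack([crop(cs[1],378,210,30,45),crop(cs[0],278,205,35,45)]))
for z in (.08,.09,.1,.12,.14,.16,.18,.2,.22): print(z,np.round(proj(cs[1],[*p[:2],z]),1),np.round(proj(cs[0],[*p[:2],z]),1))
E
```

```text
t: 6.5
position: [0.5626, 0.2255, 0.2144]
tool_rot: [-3.117, -0.002, 0.373]
contact_force: [-0.6, 0.0, -2.1]
width: 0.0255
grip_force: 39.9
[-0.56541985  0.02559851 -2.11910084] [0.56262141 0.22554287 0.21443287] [-3.11672495e+00 -2.49633555e-03  3.72850759e-01] 1.4732220472230253 0.025519725142964144
348 165
243 160
0.08 [373.1 230.9] [283.3 199. ]
0.09 [373.7 228.6] [283.2 201.2]
0.1 [374.2 226.2] [283.  203.6]
0.12 [375.4 221.4] [282.8 208.9]
0.14 [376.6 216.5] [282.5 214.9]
0.16 [377.8 211.4] [282.1 222. ]
0.18 [379.1 206.2] [281.7 230.3]
0.2 [380.4 200.9] [281.2 240.2]
0.22 [381.7 195.5] [280.6 252.2]
```

View pics/c4.png

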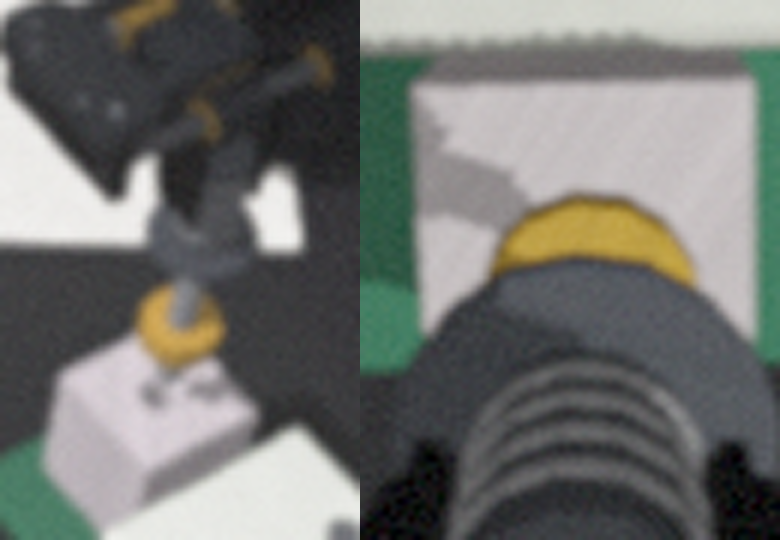

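Scene and wrist views differ by 2–3 mm about the foot's offset. I'll split the difference, which stays well inside the chamfer's capture, and descend by feel.

```bash

python3 -m crank '{"delta_rot":[[0,0,0],[0,0,0],[0,0,0],[0,0,0],[0,0,0]],"slide":[[-0.0018,0.0012,0],[-0.0018,0.0013,0.004],[-0.0018,0.0014,0.008],[-0.0018,0.0014,0.008],[-0.0018,0.0014,0.008]],"claw":[1,1,1,1,1]}'
python3 -m crank '{"delta_rot":[[0,0,0],[0,0,0],[0,0,0],[0,0,0]],"slide":[[0,0,0.002],[0,0.0001,0.004],[0,0.0001,0.004],[0,0.0001,0.004]],"claw":[1,1,1,1]}'
python3 -m crank '{"delta_rot":[[0,0,0],[0,0,0],[0,0,0],[0,0,0]],"slide":[[0,0,0.002],[0,0.0001,0.004],[0,0.0001,0.004],[0,0.0001,0.004]],"claw":[1,1,1,1]}'
```

```text
t: 7.15
position: [0.5604, 0.2235, 0.2043]
tool_rot: [-3.117, 0.001, 0.373]
contact_force: [-0.4, -0.4, -2.3]
width: 0.0257
grip_force: 39.9
t: 7.55
position: [0.5606, 0.2235, 0.2007]
tool_rot: [-3.117, 0.0, 0.373]
contact_force: [0.6, 0.3, -2.1]
width: 0.0255
grip_force: 39.9
t: 7.95
position: [0.5605, 0.2236, 0.1967]
tool_rot: [-3.116, 0.0, 0.373]
contact_force: [0.2, 0.4, -2.6]
width: 0.0255
grip_force: 39.9
```

```bash

python3 -m crank '{"delta_rot":[[0,0,0],[0,0,0],[0,0,0]],"slide":[[0,0,0.0015],[0,0.0001,0.003],[0,0.0001,0.003]],"claw":[1,1,1]}' | sed -n 2,4p
python3 -m crank '{"delta_rot":[[0,0,0],[0,0,0],[0,0,0]],"slide":[[0,0,0.0015],[0,0.0001,0.003],[0,0.0001,0.003]],"claw":[1,1,1]}'| sed -n 2,4p
```

```text
position: [0.5608, 0.224, 0.1947]
tool_rot: [-3.116, -0.001, 0.373]
contact_force: [-1.5, 1.4, 1.3]
position: [0.5601, 0.2239, 0.19]
tool_rot: [-3.115, 0.001, 0.373]
contact_force: [-1.0, 3.9, -1.5]
```

```bash

python3 -m crank '{"delta_rot":[[0,0,0],[0,0,0],[0,0,0]],"slide":[[0.0001,-0.0012,0],[0.0001,-0.0012,0.0],[0.0001,-0.0012,0]],"claw":[1,1,1]}' | sed -n 2,4p
python3 -m crank '{"delta_rot":[[0,0,0],[0,0,0],[0,0,0]],"slide":[[0,0,0.0015],[0,0.0001,0.003],[0,0.0001,0.003]],"claw":[1,1,1]}'| sed -n 2,4p
python3 -m crank '{"delta_rot":[[0,0,0],[0,0,0],[0,0,0]],"slide":[[0,0,0],[0,0,0],[0,0,0]],"claw":[1,1,1]}'| sed -n 2,4p
```

```text
position: [0.56, 0.2243, 0.1901]
tool_rot: [-3.117, 0.001, 0.373]
contact_force: [-0.3, 1.5, -2.9]
position: [0.5603, 0.2245, 0.1878]
tool_rot: [-3.117, 0.0, 0.373]
contact_force: [-1.4, 2.3, -1.6]
position: [0.5603, 0.2245, 0.1878]
tool_rot: [-3.117, 0.0, 0.373]
contact_force: [-1.7, 1.8, -2.2]
```

```bash

python3 -m crank '{"delta_rot":[[0,0,0],[0,0,0],[0,0,0],[0,0,0]],"slide":[[-0.0004,-0.0010,0],[-0.0004,-0.0010,0.002],[-0.0004,-0.0010,0.004],[-0.0004,-0.0010,0.004]],"claw":[1,1,1,1]}' | sed -n 2,4p
python3 -m crank '{"delta_rot":[[0,0,0],[0,0,0],[0,0,0],[0,0,0]],"slide":[[0,0,0.002],[0,0.0001,0.004],[0,0.0001,0.004],[0,0.0001,0.004]],"claw":[1,1,1,1]}'| sed -n 2,4p
```

```text
position: [0.5595, 0.2251, 0.1833]
tool_rot: [-3.117, 0.0, 0.373]
contact_force: [0.4, -0.1, -3.4]
position: [0.5595, 0.2254, 0.1798]
tool_rot: [-3.117, 0.0, 0.373]
contact_force: [-0.1, 0.0, -2.3]
```

```bash

for i in 1; do :; done
python3 -m crank '{"delta_rot":[[0,0,0],[0,0,0],[0,0,0],[0,0,0]],"slide":[[0,0,0.002],[0,0.0001,0.004],[0,0.0001,0.004],[0,0.0001,0.004]],"claw":[1,1,1,1]}'| sed -n 2,4p
python3 -m crank '{"delta_rot":[[0,0,0],[0,0,0],[0,0,0]],"slide":[[0,0,0.0015],[0,0.0001,0.003],[0,0.0001,0.003]],"claw":[1,1,1]}'| sed -n 2,4p
python3 -m crank '{"delta_rot":[[0,0,0],[0,0,0],[0,0,0]],"slide":[[0,0,0.001],[0,0.0001,0.002],[0,0.0001,0.002]],"claw":[1,1,1]}'| sed -n 2,4p
python3 -m crank '{"delta_rot":[[0,0,0],[0,0,0],[0,0,0]],"slide":[[0,0,0.001],[0,0.0001,0.002],[0,0.0001,0.002]],"claw":[1,1,1]}'| sed -n 2,4p
```

```text
position: [0.5595, 0.2255, 0.1757]
tool_rot: [-3.117, 0.0, 0.373]
contact_force: [0.1, -0.3, -2.4]
position: [0.5594, 0.2254, 0.1725]
tool_rot: [-3.117, 0.001, 0.373]
contact_force: [-0.5, 0.9, -2.2]
position: [0.5595, 0.2254, 0.1707]
tool_rot: [-3.117, 0.0, 0.373]
contact_force: [0.4, -0.5, -2.9]
position: [0.5599, 0.2256, 0.1697]
tool_rot: [-3.116, -0.001, 0.373]
contact_force: [-0.4, 0.2, 3.2]
```

```bash
cat > chk.py <<'E'
import sys
from plant import arm
s=arm.state();f=s['contact_force'];print(round(s['t'],2),[round(float(a),4) for a in s['position']],[round(float(a),1) for a in f])
sys.exit(f[2]>6 or abs(f[0])>4 or abs(f[1])>4)
E
python3 chk.py && python3 -m crank '{"delta_rot":[[0,0,0],[0,0,0],[0,0,0]],"slide":[[0,0,0.0005],[0,0,0.0010],[0,0,0.0010]],"claw":[1,1,1]}' >/dev/null &&
python3 chk.py && python3 -m crank '{"delta_rot":[[0,0,0],[0,0,0],[0,0,0]],"slide":[[0,0,0.0005],[0,0,0.0010],[0,0,0.0010]],"claw":[1,1,1]}' >/dev/null &&
python3 chk.py && python3 -m crank '{"delta_rot":[[0,0,0],[0,0,0],[0,0,0]],"slide":[[0,0,0.0005],[0,0,0.0010],[0,0,0.0010]],"claw":[1,1,1]}' >/dev/null &&
python3 chk.py && python3 -m crank '{"delta_rot":[[0,0,0],[0,0,0],[0,0,0]],"slide":[[0,0,0.0005],[0,0,0.0010],[0,0,0.0010]],"claw":[1,1,1]}' >/dev/null; python3 chk.py
```

```text
11.55 [0.5599, 0.2256, 0.1697] [-0.4, 0.2, 3.2]
11.55 [0.5599, 0.2256, 0.1697] [-0.4, 0.2, 3.2]False
False
```

```bash
sed -i 's/sys.exit(\(.*\))$/sys.exit(int(\1))/' chk.py
python3 chk.py && python3 -m crank '{"delta_rot":[[0,0,0],[0,0,0],[0,0,0]],"slide":[[0,0,0.0005],[0,0,0.0010],[0,0,0.0010]],"claw":[1,1,1]}' >/dev/null &&
python3 chk.py && python3 -m crank '{"delta_rot":[[0,0,0],[0,0,0],[0,0,0]],"slide":[[0,0,0.0005],[0,0,0.0010],[0,0,0.0010]],"claw":[1,1,1]}' >/dev/null &&
python3 chk.py && python3 -m crank '{"delta_rot":[[0,0,0],[0,0,0],[0,0,0]],"slide":[[0,0,0.0005],[0,0,0.0010],[0,0,0.0010]],"claw":[1,1,1]}' >/dev/null &&
python3 chk.py && python3 -m crank '{"delta_rot":[[0,0,0],[0,0,0],[0,0,0]],"slide":[[0,0,0.0005],[0,0,0.0010],[0,0,0.0010]],"claw":[1,1,1]}' >/dev/null; python3 chk.py
```

```text
11.55 [0.5599, 0.2256, 0.1697] [-0.4, 0.2, 3.2]
11.85 [0.5597, 0.2255, 0.1681] [-1.2, -0.1, 1.6]
12.15 [0.5596, 0.2255, 0.1668] [-1.9, 1.2, 1.9]
12.45 [0.5596, 0.2255, 0.1658] [-1.0, 0.7, 0.7]
12.75 [0.5596, 0.2255, 0.1648] [-0.5, 0.8, 1.5]
```

```bash
python3 chk.py && python3 -m crank '{"delta_rot":[[0,0,0],[0,0,0],[0,0,0]],"slide":[[0,0,0.0005],[0,0,0.0010],[0,0,0.0015]],"claw":[1,1,1]}' >/dev/null &&
python3 chk.py && python3 -m crank '{"delta_rot":[[0,0,0],[0,0,0],[0,0,0]],"slide":[[0,0,0.0005],[0,0,0.0010],[0,0,0.0015]],"claw":[1,1,1]}' >/dev/null &&
python3 chk.py && python3 -m crank '{"delta_rot":[[0,0,0],[0,0,0],[0,0,0]],"slide":[[0,0,0.0005],[0,0,0.0010],[0,0,0.0015]],"claw":[1,1,1]}' >/dev/null &&
python3 chk.py && python3 -m crank '{"delta_rot":[[0,0,0],[0,0,0],[0,0,0]],"slide":[[0,0,0.0005],[0,0,0.0010],[0,0,0.0015]],"claw":[1,1,1]}' >/dev/null &&
python3 chk.py && python3 -m crank '{"delta_rot":[[0,0,0],[0,0,0],[0,0,0]],"slide":[[0,0,0.0005],[0,0,0.0010],[0,0,0.0015]],"claw":[1,1,1]}' >/dev/null &&
python3 chk.py && python3 -m crank '{"delta_rot":[[0,0,0],[0,0,0],[0,0,0]],"slide":[[0,0,0.0005],[0,0,0.0010],[0,0,0.0015]],"claw":[1,1,1]}' >/dev/null; python3 chk.py
```

```text
12.75 [0.5596, 0.2255, 0.1648] [-0.5, 0.8, 1.5]
13.05 [0.5596, 0.2255, 0.1634] [-2.1, 0.7, 1.5]
13.35 [0.5596, 0.2255, 0.1619] [-0.6, 0.2, 2.9]
13.65 [0.5595, 0.2255, 0.1603] [-1.3, 1.2, 1.4]
13.95 [0.5595, 0.2255, 0.1589] [-0.4, -0.1, 1.9]
14.25 [0.5595, 0.2256, 0.1573] [-0.8, -0.4, 2.1]
14.55 [0.5595, 0.2256, 0.1559] [-0.4, -1.0, 1.3]
```

```bash
python3 chk.py && python3 -m crank '{"delta_rot":[[0,0,0],[0,0,0],[0,0,0]],"slide":[[0,0,0.0005],[0,0,0.0010],[0,0,0.0015]],"claw":[1,1,1]}' >/dev/null &&
python3 chk.py && python3 -m crank '{"delta_rot":[[0,0,0],[0,0,0],[0,0,0]],"slide":[[0,0,0.0005],[0,0,0.0010],[0,0,0.0015]],"claw":[1,1,1]}' >/dev/null &&
python3 chk.py && python3 -m crank '{"delta_rot":[[0,0,0],[0,0,0],[0,0,0]],"slide":[[0,0,0.0005],[0,0,0.0010],[0,0,0.0015]],"claw":[1,1,1]}' >/dev/null &&
python3 chk.py && python3 -m crank '{"delta_rot":[[0,0,0],[0,0,0],[0,0,0]],"slide":[[0,0,0.0005],[0,0,0.0010],[0,0,0.0015]],"claw":[1,1,1]}' >/dev/null &&
python3 chk.py && python3 -m crank '{"delta_rot":[[0,0,0],[0,0,0],[0,0,0]],"slide":[[0,0,0.0005],[0,0,0.0010],[0,0,0.0015]],"claw":[1,1,1]}' >/dev/null &&
python3 chk.py && python3 -m crank '{"delta_rot":[[0,0,0],[0,0,0],[0,0,0]],"slide":[[0,0,0.0005],[0,0,0.0010],[0,0,0.0015]],"claw":[1,1,1]}' >/dev/null; python3 chk.py
```

```text
14.55 [0.5595, 0.2256, 0.1559] [-0.4, -1.0, 1.3]
14.85 [0.5595, 0.2256, 0.1543] [-0.3, 0.2, 2.8]
15.15 [0.5595, 0.2257, 0.1528] [-0.5, -0.9, 2.1]
15.45 [0.5594, 0.2257, 0.1513] [-0.2, -1.3, 3.0]
15.75 [0.5594, 0.2258, 0.1498] [-0.8, -0.8, 1.9]
16.05 [0.5594, 0.2258, 0.1483] [-1.2, -1.7, 1.8]
16.35 [0.5594, 0.2258, 0.1468] [-0.5, -1.9, 2.2]
```

```bash
python3 chk.py && python3 -m crank '{"delta_rot":[[0,0,0],[0,0,0],[0,0,0]],"slide":[[0,0.0003,0.0005],[0,0.0006,0.0010],[0,0.0006,0.0015]],"claw":[1,1,1]}' >/dev/null &&
python3 chk.py && python3 -m crank '{"delta_rot":[[0,0,0],[0,0,0],[0,0,0]],"slide":[[0,0,0.0005],[0,0,0.0010],[0,0,0.0015]],"claw":[1,1,1]}' >/dev/null &&
python3 chk.py && python3 -m crank '{"delta_rot":[[0,0,0],[0,0,0],[0,0,0]],"slide":[[0,0,0.0005],[0,0,0.0010],[0,0,0.0015]],"claw":[1,1,1]}' >/dev/null &&
python3 chk.py && python3 -m crank '{"delta_rot":[[0,0,0],[0,0,0],[0,0,0]],"slide":[[0,0,0.0005],[0,0,0.0010],[0,0,0.0015]],"claw":[1,1,1]}' >/dev/null &&
python3 chk.py && python3 -m crank '{"delta_rot":[[0,0,0],[0,0,0],[0,0,0]],"slide":[[0,0,0.0005],[0,0,0.0010],[0,0,0.0015]],"claw":[1,1,1]}' >/dev/null &&
python3 chk.py && python3 -m crank '{"delta_rot":[[0,0,0],[0,0,0],[0,0,0]],"slide":[[0,0,0.0005],[0,0,0.0010],[0,0,0.0015]],"claw":[1,1,1]}' >/dev/null; python3 chk.py
```

```text
16.35 [0.5594, 0.2258, 0.1468] [-0.5, -1.9, 2.2]
16.65 [0.5595, 0.2256, 0.1453] [-1.6, -0.2, 1.9]
16.95 [0.5594, 0.2256, 0.1438] [-0.7, 0.4, 2.9]
17.25 [0.5595, 0.2256, 0.1423] [-0.8, 1.3, 2.5]
17.55 [0.5599, 0.2256, 0.142] [-3.2, 0.6, 7.9]
17.55 [0.5599, 0.2256, 0.142] [-3.2, 0.6, 7.9]
```

```bash
python3 -m crank '{"delta_rot":[[0,0,0],[0,0,0],[0,0,0]],"slide":[[-0.0002,0,0.0003],[-0.0003,0,0.0005],[-0.0003,0,0.0005]],"claw":[1,1,1]}' >/dev/null ; python3 chk.py
python3 -m crank '{"delta_rot":[[0,0,0],[0,0,0]],"slide":[[0,0,0],[0,0,0]],"claw":[1,1]}' >/dev/null ; python3 chk.py
```

```text
17.85 [0.5599, 0.2256, 0.142] [-3.1, 0.9, 7.1]
18.05 [0.5598, 0.2257, 0.142] [-2.5, 0.3, 8.0]
```

```bash
python3 -m crank '{"delta_rot":[[0,0,0],[0,0,0],[0,0,0]],"slide":[[0,0,0.0003],[0,0,0.0006],[0,0,0.0006]],"claw":[1,1,1]}' >/dev/null ; python3 chk.py
python3 -m crank '{"delta_rot":[[0,0,0],[0,0,0]],"slide":[[0,0,0],[0,0,0]],"claw":[1,1]}' >/dev/null ; python3 chk.py
```

```text
18.35 [0.56, 0.2257, 0.1419] [-3.3, -0.3, 9.4]
18.55 [0.56, 0.2257, 0.1419] [-3.4, 0.4, 9.4]
```

```bash
python3 -m crank '{"delta_rot":[[0,0,0],[0,0,0],[0,0,0],[0,0,0]],"slide":[[-0.0002,0,0.0003],[-0.0004,0,0.0006],[-0.0004,0,0.0010],[-0.0004,0,0.0010]],"claw":[1,1,1,1]}' >/dev/null ; python3 chk.py
python3 -m crank '{"delta_rot":[[0,0,0],[0,0,0],[0,0,0],[0,0,0],[0,0,0]],"slide":[[0,0,0],[0,0,0],[0,0,0],[0,0,0],[0,0,0]],"claw":[1,1,1,1,1]}' >/dev/null ; python3 chk.py
```

```text
18.95 [0.56, 0.2257, 0.1418] [-3.9, 0.8, 12.2]
19.45 [0.56, 0.2257, 0.1418] [-4.5, 1.1, 11.9]
```

```bash
H='x'
python3 -m crank '{"delta_rot":[[0,0,0],[0,0,0],[0,0,0],[0,0,0],[0,0,0]],"slide":[[0,0,0],[0,0,0],[0,0,0],[0,0,0],[0,0,0]],"claw":[1,1,1,1,1]}' >/dev/null ; python3 chk.py
python3 -m crank '{"delta_rot":[[0,0,0],[0,0,0],[0,0,0],[0,0,0],[0,0,0]],"slide":[[0,0,0],[0,0,0],[0,0,0],[0,0,0],[0,0,0]],"claw":[1,1,1,1,1]}' >/dev/null ; python3 chk.py
python3 -m crank '{"delta_rot":[[0,0,0],[0,0,0],[0,0,0],[0,0,0],[0,0,0]],"slide":[[0,0,0],[0,0,0],[0,0,0],[0,0,0],[0,0,0]],"claw":[1,1,1,1,1]}' >/dev/null ; python3 chk.py
python3 -m crank '{"delta_rot":[[0,0,0],[0,0,0],[0,0,0],[0,0,0],[0,0,0]],"slide":[[0,0,0],[0,0,0],[0,0,0],[0,0,0],[0,0,0]],"claw":[1,1,1,1,1]}' >/dev/null ; python3 chk.py
python3 - <<'E'
from h import *
s=snap('scene','s4');w=snap('wrist','w4')
def crop(c,u,v,w,h): print(u-w,v-h);return cv2.resize(np.array(c['pixels'])[v-h:v+h,u-w:u+w,::-1],None,fx=6,fy=6,interpolation=cv2.INTER_CUBIC)
cv2.imwrite('pics/c5.png',np.hstack([crop(s,375,215,30,45),crop(w,278,205,35,45)]))
for z in (.08,.12,.14,.16): print(z,np.round(proj(s,[.56,.2257,z]),1))
E
```

```text
19.95 [0.56, 0.2257, 0.1418] [-3.7, -0.6, 11.7]
20.45 [0.56, 0.2257, 0.1418] [-3.8, 0.4, 11.4]
20.95 [0.56, 0.2257, 0.1418] [-3.1, 0.3, 12.9]
21.45 [0.56, 0.2257, 0.1418] [-4.5, 0.5, 12.3]
345 170
243 160
0.08 [372.9 230.1]
0.12 [375.2 220.6]
0.14 [376.4 215.7]
0.16 [377.6 210.6]
```

View pics/c5.png

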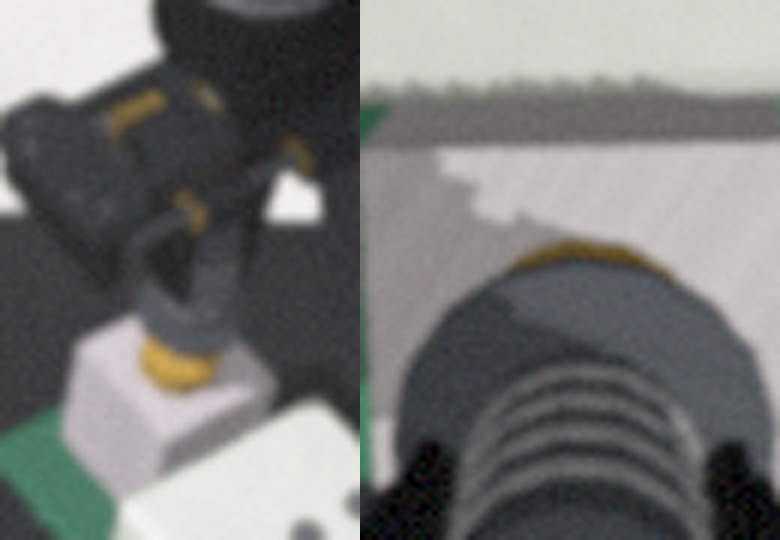

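The picture shows the collar seated on the rim (scene ≈ (375,231)) and the grip hasn't slipped. I'll relieve the preload, then open.

```bash
python3 -m crank '{"delta_rot":[[0,0,0],[0,0,0],[0,0,0],[0,0,0],[0,0,0]],"slide":[[0,0,-0.001],[-0.0004,0,-0.002],[-0.0008,0,-0.003],[-0.0008,0,-0.003],[-0.0008,0,-0.003]],"claw":[1,1,1,1,1]}' >/dev/null ; python3 chk.py
```

```text
22.05 [0.5586, 0.2251, 0.142] [0.0, 1.9, 3.7]
```

```bash
python3 -m crank '{"delta_rot":[[0,0,0],[0,0,0],[0,0,0]],"slide":[[0,0,0],[0,0,0],[0,0,0]],"claw":[1,1,1]}' 5; python3 -m crank '{"delta_rot":[[0,0,0],[0,0,0],[0,0,0],[0,0,0],[0,0,0]],"slide":[[0,0,0],[0,0,0],[0,0,0],[0,0,0],[0,0,0]],"claw":[0.3,0,-0.3,-0.6,-1]}'
python3 -m crank '{"delta_rot":[[0,0,0],[0,0,0],[0,0,0],[0,0,0],[0,0,0]],"slide":[[0,0,0],[0,0,0],[0,0,0],[0,0,0],[0,0,0]],"claw":[-1,-1,-1,-1,-1]}'
```

```text
t: 22.35
position: [0.5584, 0.2246, 0.1419]
tool_rot: [-3.117, -0.0, 0.373]
contact_force: [0.4, -0.1, 2.3]
width: 0.0258
grip_force: 5.0
t: 22.85
position: [0.5579, 0.2249, 0.1414]
tool_rot: [-3.117, 0.001, 0.373]
contact_force: [-0.1, 0.2, -0.3]
width: 0.0599
grip_force: 0.0
t: 23.35
position: [0.5582, 0.2249, 0.1418]
tool_rot: [-3.117, -0.0, 0.373]
contact_force: [-0.2, 0.2, -0.5]
width: 0.0942
grip_force: 0.0
```

Released. Retreating straight up (tool tilt compensated), then sideways for a clear look.

```bash
python3 -m crank '{"delta_rot":[[0,0,0],[0,0,0],[0,0,0],[0,0,0],[0,0,0]],"slide":[[0,0,-0.02],[0,-0.001,-0.05],[0,-0.002,-0.085],[0,-0.003,-0.12],[0,-0.003,-0.15]],"claw":[-1,-1,-1,-1,-1]}' >/dev/null
python3 -m crank '{"delta_rot":[[0,0,0],[0,0,0],[0,0,0],[0,0,0],[0,0,0]],"slide":[[-0.04,0,0],[-0.08,0,0],[-0.12,0,0],[-0.15,0,0],[-0.15,0,0]],"claw":[-1,-1,-1,-1,-1]}'
python3 - <<'E'
from h import *
s=snap('scene','s5');w=snap('wrist','w5');t=snap('top','t5')
def crop(c,u,v,w,h): return cv2.resize(np.array(c['pixels'])[max(0,v-h):v+h,u-w:u+w,::-1],(w*12,h*12),interpolation=cv2.INTER_CUBIC)
cv2.imwrite('pics/c6.png',np.hstack([crop(s,375,215,30,45),crop(t,214,185,30,45)]))
for c in (s,t):
  for z in (.08,.086,.1195,.172): print(z,np.round(proj(c,[.5605,.2255,z]),1))
E
```

```text
t: 24.35
position: [0.4167, 0.1689, 0.2923]
tool_rot: [-3.117, -0.002, 0.373]
contact_force: [0.4, -0.6, -0.8]
width: 0.0946
grip_force: 0.0
0.08 [372.9 230.3]
0.086 [373.2 228.9]
0.1195 [375.1 220.9]
0.172 [378.3 207.7]
0.08 [216.4 187.2]
0.086 [216.2 186.8]
0.1195 [214.8 185. ]
0.172 [212.7 182. ]
```

View pics/c6.png

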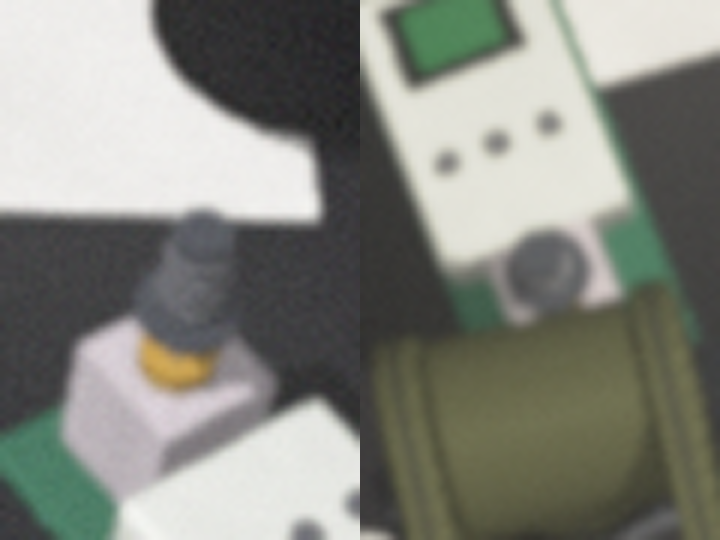

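The gauge stands upright with its collar on the rim. The grip top appears at (378.8,207), against (378.3,207.7) expected for a depth of about 58 mm. Handing in.

```bash
python3 -c "
from plant import arm
print(arm.close_job())"
```

```text
the job is handed in; nothing more can be done
None
```

I took the gauge out of its stand and lowered it into the well, where the rod met a firm bottom at an estimated 58 mm below the rim (no verdict came back at hand-in). I held it there for over 2 s at a wrist reading of about 12 N, then released it; it stands upright with its collar on the rim, handed in at about 24 s.

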